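# Clear the peg lock and hold its spring bolt back

### The job

A stray blue tile chip lies behind the sprung bolt of the peg lock and keeps it from being drawn: pick the chip out with the tongs (never with the bare fingers), put it in the clay dish, and stand the tongs back upright in their wooden stand. Then pull the red bolt knob fully back against its spring, so that the pin is well clear of the brass socket, and finish while still gripping the knob and holding it there, so that the wooden peg can be taken out. Leave the tiles, the hammer and the rule where they lie.

Things in the scene. Friction and masses are not known exactly. Their poses are not given: they have to be found in the camera images.
- lock: Fixed peg lock, base plate 150 x 70 x 4 mm; yaw varies. Origin on the bench right under the knob of the shut bolt. +x points from the knob to the brass socket (42 mm over its rim, 33 mm high, centred at x = 58 mm) with a wooden peg 24 mm thick, top 60 mm above the bench.
- channel (a point): Middle of the open channel floor behind the shut bolt, 4 mm above the bench, 31 mm along the lock's -x from its origin; axes parallel to the lock's. The channel is 44 mm wide inside (y), free for 15 mm either way along x; its wall tops are 22 mm above the bench. Side walls 6 mm, rear wall 8 mm thick. The bolt block closes its front.
- bolt_knob (a point): Centre of the red square knob of the bolt, 53 mm above the bench: 22 x 22 mm, 26 mm tall, flats square to the lock's x and y, on a 16 mm neck. The steel block below is 32 (x) by 42 mm (y), top 24 mm above the bench. Axes parallel to the lock's. Grip it across y from above, pull along -x.
- bolt (a joint): Draw of the bolt in m, along the lock's -x: 0 = shut, its 8 mm brass pin 12 mm deep in the socket; 0.024 = fully back at its stop, pin tip 12 mm clear of the socket. The spring pushes it shut with 4 N at 0 and 11 N at 0.024; it shuts when let go. With the chip in the channel it stops at 0.015 to 0.018.
- chip_center (a point): Centre (half-way up) of the loose blue glazed chip, 14 x 12 x 12 mm (x, y, z), 10 g. It starts flat on the channel floor behind the bolt, turned up to 0.25 rad from the lock's axes.
- tongs_grip (a point): Point midway between the two orange grip plates of the open tongs, 94 mm above the tip ends. z up (tips point down), y = the line along which the plates close. Plates 18 mm wide (x), 54 mm tall (27 mm above and below this point), 44 mm over their outer faces when open, 20 mm squeezed shut. Total height 122 mm, about 90 g. They start upright in the stand.
- tongs_jaw (a joint): Closing of the tongs in m: 0 open, 0.024 shut; the -y jaw slides, staying parallel, towards the +y jaw. Tip gap = width over the plates minus 18 mm. A spring opens them with 3 N (open) to 10 N (shut): keep them slightly squeezed (about 38 mm over the plates) while carrying. Each tip is 8 mm wide (x), 4 mm thick (y).
- tongs_flange (a point): Centre of the underside of the tongs' aluminium flange, 62 mm above the tip ends; 30 mm (x) by 56 mm (y), 6 mm thick. The +y jaw is fixed to it.
- stand_mouth (a point): Centre of the mouth of the fixed dark wooden tongs stand, 66 mm above the bench; yaw varies. Well 18 mm (x) by 46 mm (y) inside, 63 mm deep, 34 x 62 mm outside, foot 70 x 90 mm. The tongs stand tips down in the well, their y along its y, flange resting on the rim: their grip point is then 32 mm above this point.
- dish_in (a point): Centre of the inner floor of the loose round clay dish, about 5 mm above the bench. Mouth 104 mm across, rim 26 mm above the bench. The dish and the stand may be on either side.
- black_tile: Bystander: black glazed square, 60 x 60 x 12 mm. Origin under its centre.
- octagon_a: Bystander: ivory octagon, 64 mm across, 12 mm thick.
- octagon_b: Bystander: ivory octagon, 64 mm across, 12 mm thick.
- hammer: Bystander: horn-handled tapping hammer, 220 mm long.
- rule: Bystander: glazed clay rule, 30 x 240 x 10 mm, long along its y.

How it is judged:
On the way, in this order (a step that is already met when the one before it is completed fails the run):
1. the chip is lifted out of the channel in the tongs (height (world z) of chip_center above 0.035 m and contact force between tongs and chip above 0.3 N), for 0.1 s.
2. the chip lies in the dish, let go by the tongs (horizontal distance between chip_center and dish_in below 0.042 m and z of chip_center in the frame of dish_in between 0 and 0.022 m and contact force between tongs and chip below 0.05 N), for 0.2 s.
3. the tongs stand upright in their stand, let go (horizontal distance between tongs_grip and stand_mouth below 0.02 m and z of tongs_grip in the frame of stand_mouth below 0.038 m and angle between tongs_grip's own z axis and vertical below 0.17 rad and contact force between the fingers and tongs below 0.1 N), for 0.2 s.
4. the bolt is pulled fully back by the fingers (value of joint bolt above 0.02 m and contact force between the fingers and bolt above 2 N), for 0.2 s.
At the end, for the whole second after the job is handed in: The fingers hold the knob (over 2 N) with the bolt drawn over 20 of its 24 mm, nothing else propping it; the chip lies in the dish (within 42 mm of its middle, under 22 mm above its floor); the tongs stand let go in the stand (within 20 mm, flange within 6 mm of the rim, tilt under 0.17 rad) (all of step 2 and all of step 3 and all of step 4 and contact force between each of tongs, chip and bolt below 0.1 N); the arm keeps its last pose, push and grip.
It fails at once if the bare fingers touch the chip (contact force between the fingers and chip above 0.3 N).
It fails at once if a tile, the hammer or the rule is disturbed (moved over 20 mm) (distance of any of black_tile, octagon_a, octagon_b, hammer, rule from where it was at the start of the episode above 0.02 m).
It also fails if it takes over 51 s, if anything falls off the work surface, if the arm or the gripper's body presses on something with over 40 N, if the wrist force passes 120 N, or if a joint passes its speed limit or range.

### The arm

A 6-joint arm with a two-finger parallel gripper is mounted at the origin on the work surface. World frame = base frame: x ahead of the robot, y to its left, z up, the work surface at z = 0. Lengths are in m, angles in rad, forces in N, time in s.
With the tool pointing down it reaches from about 0.375 to 0.975 m from the base axis. Payload 3.8 kg.
Tool frame: the origin (TCP) lies at the very end of the fingers, on their centre line; the grasp point (between the pads) lies 19 mm behind it; z points along the fingers, y is the direction in which the jaws open and shut (so a half turn about z gives the same grasp; the last joint's range is limited). The gripper opens to 85 mm and grips with 20 to 120 N. Pads are 22 mm wide; open, the fingers measure 114 mm over their backs; the gripper's body (76 mm by 85 mm) begins 54 mm behind the grasp point. The pads swing forward as they close: fully open they stand 13 mm farther back than shut.
Start: joints at [-1.141, 0.264, 1.604, -0, 1.274, -0.037], TCP at [0.304, -0.603, 0.231] pointing down, gripper open.
Joint ranges: [-2.63, 2.63], [-0.94, 2.18], [0.31, 2.57], [-1.31, 4.45], [0, 2.66], [-2.55, 2.55]. Speed limits (rad/s): [2.57, 2.57, 3.14, 3.14, 3.14, 3.14].

### API

Orientations are given as a rotation vector (axis times angle).
In Python, from workcell import read_state, read_camera, camera_info, finish_job gives the robot as it stands. The module is installed in compiled form; this text tells all that it offers.
- The arm moves only by the tool play_rows, never from a script. Its argument "motion" is a list of rows, each a list of 5 numbers: the shift along the tool's x, y, z in units of 1000 mm (1.0 is 1000 mm), then the turn about the tool's z in units of 2 pi rad (1.0 is 2 pi rad), then the finger opening in mm, from 0 to 85.4. A call has 1 to 5 rows; each row shifts and turns the commanded pose from where the row before left it, along the tool's axes as they then stand; what a row does not reach is not made up. A row lasts 1/8 s, in which the tool goes at most 62.5 mm and 10.7 degrees, less where a joint would pass 70% of its speed; a pose out of reach is approached as far as the arm can. A call with a number of a shift or a turn outside -1 to 1 is refused whole. A call with a gripper value outside its range is refused whole. The fingers move at their own pace and stop on an object; "squeeze" is the grip in N (left out, the last holds). Time passes only in rows, so rows that do not move let the fingers close. It gives the time, the measured TCP pose, the force and the opening at its end, in the units of the state.
- read_state(): the state, without advancing time (a new reading comes with each control period).
- read_camera(name): name is "side" or "top" or "wrist"; returns the picture (420x560x3 uint8, red, green, blue); there is no depth.
- camera_info(name): a dict with "intrinsics" (3x3 intrinsics, pixels), "pose" (4x4, takes a point from camera to world coordinates). Camera axes: x right, y down, z forward; pixel columns grow to the right and rows downward; lengths in m; the calibration is good to about 2 mm. The wrist camera is an equidistant fisheye: a pixel r from the principal point sees the ray r / f radians off the axis. A picture is of the moment at which its call begins: read the wrist's pose just before it. camera_info takes no time and is no camera call; for the wrist camera it gives the pose at the moment of the call.
- finish_job(): hands the job in, once; it reports no verdict.
The state is a dict: "time": time; "q": joint angles; "joint_vel": joint speeds; "joint_torque": joint torques, N m; "tool_pos": TCP position; "tcp_rot": TCP orientation; "wrist_force": force on the tool from outside, world axes, zero at the start; "torque": the same for the moment, N m; "width": opening from 0.0 (shut) to 1.0 (fully open).
Only numpy, scipy, OpenCV 4.12 (cv2) and the standard library are available. Lean on these libraries where they do the work, as an engineer would, in place of code of your own. Each camera call takes 0.05 s, during which the arm holds its last target. There are 200 camera calls.

## Working session

There is one attempt and no reset: what is moved stays moved. The work goes in short steps, Python scripts to look and compute and a tool call to move; the robot and the scene stay as the last step left them, time stands still between calls to the robot, and variables do not carry over. Pictures are saved under pics/ and viewed, about 8 in all and at most 12, crops included, and the job is handed in when it is done.

Besides the shell and the picture viewer there is one more tool, called after ">>>" as name(argument=value, ...) on one line, values as JSON. play_rows: Moves the arm, as the interface text tells. Shifts and turns lie within -1 to 1; 1 stands for 1000 mm of shift or 2 pi rad of turn. Its arguments: {"type":"object","properties":{"motion":{"type":"array","items":{"type":"array","items":{"type":"number"}}},"squeeze":{"type":"number"}},"required":["motion"]}

```bash
mkdir -p pics; cat > h.py <<'E'
import numpy as np, cv2
from workcell import read_state, read_camera, camera_info, finish_job
def save(cam,fn,crop=None,scale=1):
    i=camera_info(cam); im=read_camera(cam)
    np.save('pics/'+fn+'.npy',np.array([i['intrinsics'],i['pose'][:3,:3]],dtype=float)) if 0 else None
    import pickle; pickle.dump((cam,i,im),open('pics/'+fn+'.pkl','wb'))
    o=im[:,:,::-1]
    if crop: o=o[crop[1]:crop[3],crop[0]:crop[2]]
    cv2.imwrite('pics/'+fn+'.png',cv2.resize(o,None,fx=scale,fy=scale,interpolation=cv2.INTER_CUBIC) if scale!=1 else o)
    return i
def load(fn):
    import pickle; return pickle.load(open('pics/'+fn+'.pkl','rb'))
def px2w(fn,u,v,z):
    cam,i,_=load(fn); K=np.array(i['intrinsics']);T=np.array(i['pose'])
    a=(u-K[0,2])/K[0,0]; b=(v-K[1,2])/K[1,1]
    if cam=='wrist':
        t=np.hypot(a,b); s=np.sin(t)/t if t>1e-9 else 1; d=np.array([a*s,b*s,np.cos(t)])
    else: d=np.array([a,b,1.])
    d=T[:3,:3]@d; o=T[:3,3]
    return o+d*(z-o[2])/d[2]
def w2px(fn,p):
    cam,i,_=load(fn); K=np.array(i['intrinsics']);T=np.array(i['pose'])
    c=T[:3,:3].T@(np.array(p)-T[:3,3])
    if cam=='wrist':
        r=np.hypot(c[0],c[1]); t=np.arctan2(r,c[2]); a,b=c[:2]/r*t
    else: a,b=c[0]/c[2],c[1]/c[2]
    return np.array([K[0,0]*a+K[0,2],K[1,1]*b+K[1,2]])
E
python3 - <<'E'
from h import *
for c in ('top','side'):
    i=save(c,c+'0',scale=1.4); print(c,np.round(i['intrinsics'],1).tolist(),np.round(i['pose'],3).tolist())
s=read_state(); print(s)
i=camera_info('wrist'); print(np.round(i['pose'],3).tolist(),i['intrinsics'])
E
```

```text
top [[481.9, 0.0, 271.7], [0.0, 481.9, 215.0], [0.0, 0.0, 1.0]] [[-0.014, -0.991, 0.135, 0.457], [-1.0, 0.012, -0.017, 0.017], [0.015, -0.135, -0.991, 1.123], [0.0, 0.0, 0.0, 1.0]]
side [[423.9, 0.0, 284.8], [0.0, 423.9, 203.8], [0.0, 0.0, 1.0]] [[0.891, -0.279, 0.358, 0.301], [-0.454, -0.531, 0.715, -0.555], [-0.01, -0.8, -0.6, 0.564], [0.0, 0.0, 0.0, 1.0]]
{'time': 0.1, 'q': array([-1.14089804e+00,  2.64717885e-01,  1.60527831e+00, -7.31030187e-05,
        1.27368969e+00, -3.69172266e-02]), 'joint_vel': array([-0.00023615, -0.0024228 , -0.00065595, -0.00029749, -0.00061823,
       -0.00147256]), 'joint_torque': array([-2.15536465e-04, -5.16709256e+01, -3.68589127e+01, -8.88905197e-05,
        6.33980439e-03,  1.22884964e-05]), 'tool_pos': array([ 0.30346367, -0.60217921,  0.23003744]), 'tcp_rot': array([-3.05441286e+00, -7.26193285e-01,  7.49085827e-04]), 'wrist_force': array([-0.92588761, -1.19359683,  0.44982585]), 'torque': array([ 0.00239527, -0.00258613, -0.05640698]), 'width': 1.0009961204281919}
[[0.451, -0.849, -0.277, 0.375], [-0.893, -0.429, -0.138, -0.567], [-0.001, 0.31, -0.951, 0.373], [0.0, 0.0, 0.0, 1.0]] [[325.1922621    0.         279.27990494]
 [  0.         325.1922621  208.06338054]
 [  0.           0.           1.        ]]
```

View pics/top0.png

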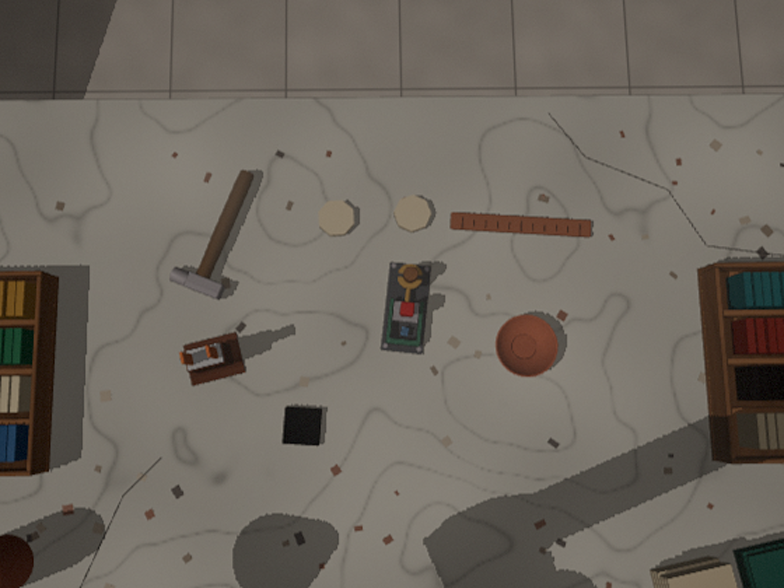

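View pics/side0.png

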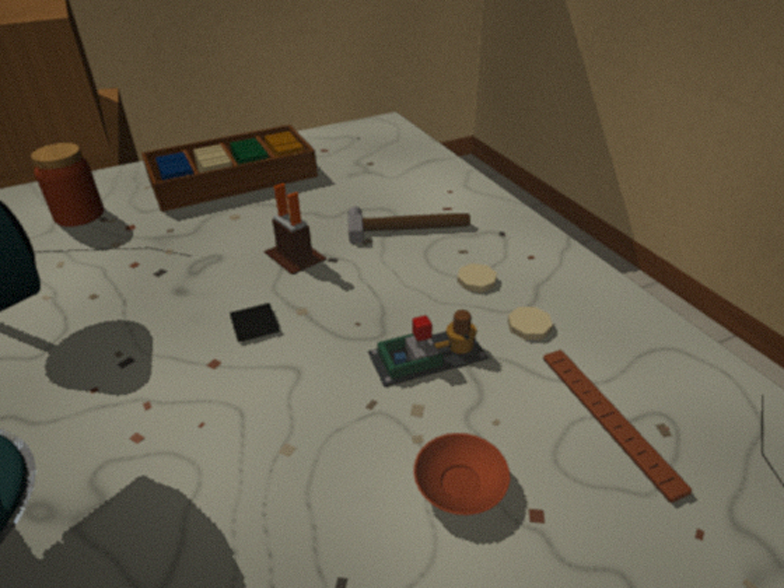

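```bash
python3 - <<'E'
from h import *
P=lambda u,v,z:np.round(px2w('top0',u/1.4,v/1.4,z),4)
print('foot',[P(*p,.006) for p in [(182,350),(237,333),(246,371),(193,385)]])
print('plates',P(185,354,.125),P(210,352,.125))
print('knob',P(407,309,.066),'peg',P(410,271,.06),'chip',P(406,331,.016))
c=[P(*p,.004) for p in [(389,262),(431,264),(423,354),(381,349)]]; print('lock plate',c,np.mean(c,0))
print('dish',P(527,345,.026), P(523,347,.005))
E
```

```text
foot [array([0.532 , 0.3264, 0.006 ]), array([0.5589, 0.2365, 0.006 ]), array([0.4961, 0.2208, 0.006 ]), array([0.4745, 0.307 , 0.006 ])]
plates [0.5181 0.2889 0.125 ] [0.5206 0.2523 0.125 ]
knob [ 0.588  -0.0425  0.066 ] peg [ 0.65   -0.0488  0.06  ] chip [ 0.5577 -0.043   0.016 ]
lock plate [array([ 0.676 , -0.0172,  0.004 ]), array([ 0.6718, -0.088 ,  0.004 ]), array([ 0.5202, -0.0711,  0.004 ]), array([ 0.5294, -0.0016,  0.004 ])] [ 0.59935  -0.044475  0.004   ]
dish [ 0.5314 -0.2396  0.026 ] [ 0.5296 -0.2377  0.005 ]
```

```bash
cat >> h.py <<'E'
from scipy.spatial.transform import Rotation as R
def cur():
    s=read_state(); M=R.from_rotvec(s['tcp_rot']).as_matrix()
    return s['tool_pos'],np.arctan2(M[1,0],M[0,0])
def plan(goal,yaw,n,w,start=None,dec=3):
    """rows from current (or given) pose to goal; total remainder re-planned each row"""
    p,a=start if start else cur(); p=np.array(p,float); goal=np.array(goal,float)
    rows=[]
    for k in range(n,0,-1):
        d=(goal-p)/k; dy=((yaw-a+np.pi)%(2*np.pi)-np.pi) if abs(yaw-a)>np.pi and not start else yaw-a
        dy/=k
        x=np.array([np.cos(a),np.sin(a),0]); y=np.array([np.sin(a),-np.cos(a),0])
        r=[round(d@x,dec),round(d@y,dec),round(-d[2],dec),round(-dy/(2*np.pi),4),w]
        rows.append(r); p=p+r[0]*x+r[1]*y-np.array([0,0,r[2]]); a-=r[3]*2*np.pi
    for i in range(0,n,5): print([[float(v) for v in r] for r in rows[i:i+5]])
    print('end',p.round(4),round(a,4)); return p,a
E
python3 - <<'E'
from h import *
p,a=cur(); print(p,a)
plan([.55,-.05,.23],3.03,15,85,start=(p,a))
E
```

```text
[ 0.30346367 -0.60217921  0.23003744] 0.4668369767750434
[[0.031, -0.025, 0.0, -0.0272, 85.0], [0.035, -0.02, 0.0, -0.0272, 85.0], [0.038, -0.014, 0.0, -0.0272, 85.0], [0.04, -0.007, 0.0, -0.0272, 85.0], [0.04, 0.0, 0.0, -0.0272, 85.0]]
[[0.04, 0.007, 0.0, -0.0272, 85.0], [0.038, 0.014, 0.0, -0.0272, 85.0], [0.035, 0.02, 0.0, -0.0272, 85.0], [0.031, 0.025, 0.0, -0.0272, 85.0], [0.027, 0.03, 0.0, -0.0272, 85.0]]
[[0.021, 0.035, 0.0, -0.0272, 85.0], [0.015, 0.037, 0.0, -0.0272, 85.0], [0.008, 0.04, 0.0, -0.0272, 85.0], [0.001, 0.04, 0.0, -0.0272, 85.0], [-0.006, 0.04, 0.0, -0.0271, 85.0]]
end [ 0.5504 -0.0501  0.23  ] 3.0297
```

>>> play_rows(motion=[[0.031,-0.025,0,-0.0272,85],[0.035,-0.02,0,-0.0272,85],[0.038,-0.014,0,-0.0272,85],[0.04,-0.007,0,-0.0272,85],[0.04,0,0,-0.0272,85]])

```text
time: 0.72
tool_pos: [0.3855, -0.4173, 0.2307]
tcp_rot: [-2.475, -1.934, -0.0]
wrist_force: [0.1, -0.3, 0.4]
width: 0.997
```

>>> play_rows(motion=[[0.04,0.007,0,-0.0272,85],[0.038,0.014,0,-0.0272,85],[0.035,0.02,0,-0.0272,85],[0.031,0.025,0,-0.0272,85],[0.027,0.03,0,-0.0272,85]])

```text
time: 1.35
tool_pos: [0.4677, -0.2333, 0.2308]
tcp_rot: [-1.451, -2.786, -0.0]
wrist_force: [0.9, 0.6, -0.4]
width: 0.996
```

>>> play_rows(motion=[[0.021,0.035,0,-0.0272,85],[0.015,0.037,0,-0.0272,85],[0.008,0.04,0,-0.0272,85],[0.001,0.04,0,-0.0272,85],[-0.006,0.04,0,-0.0272,85]])

```text
time: 1.98
tool_pos: [0.5507, -0.0494, 0.2308]
tcp_rot: [-0.166, -3.136, 0.0]
wrist_force: [0.5, -0.0, -0.9]
width: 0.997
```

```bash
python3 - <<'E'
from h import *
print(cur(),read_state()['time'])
save('wrist','w1',scale=1.4); print(cur())
plan([.515,.273,.23],3.41,6,85)
E
```

```text
(array([ 0.55072637, -0.04936309,  0.23078457]), np.float64(3.0360285835052503)) 1.975
(array([ 0.55246961, -0.0453058 ,  0.23088265]), np.float64(3.0429254757299895))
[[0.011, 0.052, 0.0, -0.0097, 85.0], [0.008, 0.053, 0.0, -0.0097, 85.0], [0.005, 0.053, 0.0, -0.0098, 85.0], [0.002, 0.053, 0.0, -0.0097, 85.0], [-0.001, 0.054, 0.0, -0.0098, 85.0]]
[[-0.005, 0.053, 0.001, -0.0097, 85.0]]
end [0.5151 0.2728 0.2299] 3.4099
```

View pics/w1.png

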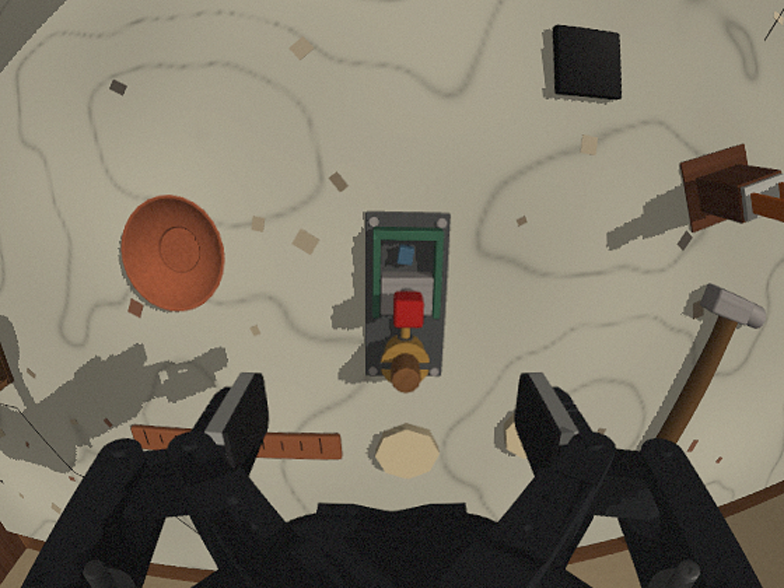

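```bash
python3 - <<'E'
from h import *
P=lambda u,v,z:np.round(px2w('w1',u/1.4,v/1.4,z),4)
print('chip top',P(406,256,.016)); 
_,_,im=load('w1')
c=im[165:200,270:312].astype(int); 
m=((c[:,:,2]-c[:,:,0])>25)
ys,xs=np.nonzero(m); print(m.sum(),xs.mean()+270,ys.mean()+165); print('\n'.join(''.join('#' if v else '.' for v in r) for r in m))
m2=((im[:,:,0].astype(int)-im[:,:,1])>100); n,l,st,ce=cv2.connectedComponentsWithStats(m2.astype(np.uint8)); print(st[1:][st[1:,4]>50].tolist())
for nm,q in dict(s1=(374,222),s2=(442,223),s3=(437,371),s4=(374,371)).items(): print(nm,P(*q,.005))
print('plate',P(365,212,.004),P(450,213,.004))
print('knob top corners',[P(*q,.066) for q in [(395,294),(423,294),(423,327),(394,327)]])
print('knob top',P(408,311,.066),'peg',P(405,378,.06))
print('dish',P(172,253,.026),P(180,249,.005),'black',P(587,62,.012))
# wall tops: inner corners
print('walls',P(373,228,.022),P(444,228,.022))
E
```

```text
chip top [ 0.5596 -0.038   0.016 ]
133 289.4135338345865 181.93233082706766
..........................................
..........................................
..........................................
..........................................
..........................................
..........................................
..........................................
..........................................
..........................................
..........................................
................##........................
................########..................
................#########.................
...............###########................
...............###########................
...............###########................
...............##########.................
...............##########.................
...............##########.................
..............###########.................
..............###########.................
..............###########.................
..............##########..................
................########...........
[... 348 characters left out ...]
...
..........................................
..........................................
..........................................
[[283, 215, 19, 19, 343]]
s1 [ 0.5309 -0.0611  0.005 ]
s2 [ 0.5374 -0.0057  0.005 ]
s3 [ 0.6725 -0.0197  0.005 ]
s4 [ 0.6662 -0.077   0.005 ]
plate [ 0.522  -0.0676  0.004 ] [0.5298 0.0017 0.004 ]
knob top corners [array([ 0.5742, -0.0488,  0.066 ]), array([ 0.5763, -0.029 ,  0.066 ]), array([ 0.6017, -0.031 ,  0.066 ]), array([ 0.5995, -0.0521,  0.066 ])]
knob top [ 0.5881 -0.0408  0.066 ] peg [ 0.646  -0.0482  0.06  ]
dish [ 0.5314 -0.2341  0.026 ] [ 0.5325 -0.2367  0.005 ] black [0.4085 0.1283 0.012 ]
walls [ 0.5329 -0.0615  0.022 ] [ 0.5385 -0.0061  0.022 ]
```

>>> play_rows(motion=[[0.011,0.052,0,-0.0097,85],[0.008,0.053,0,-0.0097,85],[0.005,0.053,0,-0.0097,85],[0.002,0.053,0,-0.0097,85],[-0.001,0.054,0,-0.0097,85]])

```text
time: 2.65
tool_pos: [0.5221, 0.2162, 0.2309]
tcp_rot: [0.305, -3.126, 0.0]
wrist_force: [0.6, 0.1, 0.0]
width: 0.988
```

>>> play_rows(motion=[[-0.005,0.053,0,-0.0097,85],[0,0,0,0,85]])

```text
time: 2.9
tool_pos: [0.5164, 0.2709, 0.2307]
tcp_rot: [0.405, -3.114, -0.001]
wrist_force: [1.4, -0.9, 0.3]
width: 0.992
```

```bash
python3 - <<'E'
from h import *
print(cur(),read_state()['time'])
save('wrist','w2',scale=1.4)
E
```

```text
(array([0.51638702, 0.27094526, 0.23069122]), np.float64(-2.8828281828524007)) 2.9
```

View pics/w2.png

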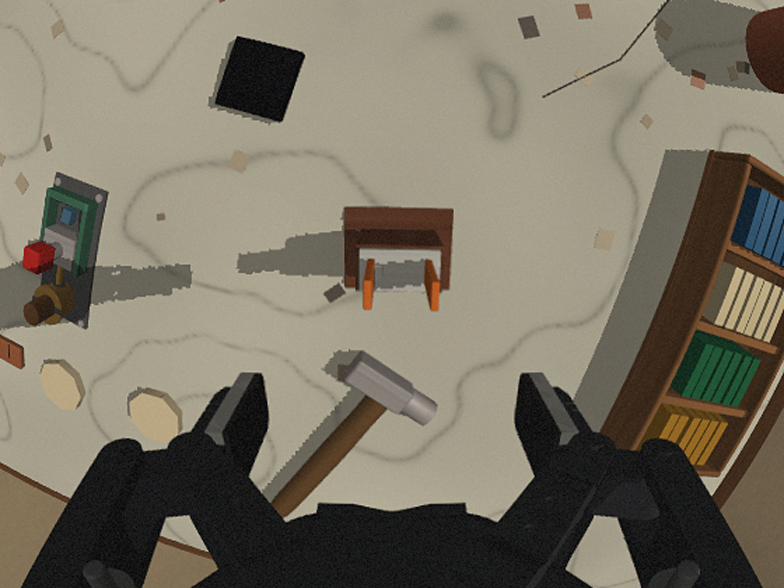

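```bash
python3 - <<'E'
from h import *
P=lambda u,v,z:np.round(px2w('w2',u/1.4,v/1.4,z),4)
print('plates top outer', P(363,308,.125),P(438,309,.125), 'far edge',P(374,308,.125))
print('flange back corners',P(360,249,.072),P(441,249,.072))
print('stand rear top corners',P(356,232,.066) )
f=[P(344,208,.006),P(453,209,.006)];print('foot',f)
_,_,im=load('w2'); i=im.astype(int)
m=((i[:,:,0]-i[:,:,2])>90)&(i[:,:,0]>150); m[:,:230]=0;m[:,340:]=0
n,l,st,ce=cv2.connectedComponentsWithStats(m.astype(np.uint8)); print(st[1:][st[1:,4]>20].tolist())
for k in range(1,n):
    if st[k,4]>20:
        ys,xs=np.nonzero(l==k); print(cv2.minAreaRect(np.c_[xs,ys].astype(np.float32)), [ (y,xs[ys==y].min(),xs[ys==y].max()) for y in range(ys.min(),ys.max()+1,4)])
print(cur())
E
```

```text
plates top outer [0.5324 0.2584 0.125 ] [0.5218 0.3008 0.125 ] far edge [0.5308 0.2646 0.125 ]
flange back corners [0.5112 0.2479 0.072 ] [0.497  0.3011 0.072 ]
stand rear top corners [0.5017 0.2422 0.066 ]
foot [array([0.4967, 0.2263, 0.006 ]), array([0.4746, 0.3122, 0.006 ])]
[[260, 201, 6, 20, 110], [308, 202, 6, 20, 99]]
((262.5, 210.5), (19.0, 5.0), 90.0) [(201, np.int64(260), np.int64(265)), (205, np.int64(260), np.int64(265)), (209, np.int64(260), np.int64(264)), (213, np.int64(260), np.int64(265)), (217, np.int64(260), np.int64(264))]
((310.5, 211.5), (19.0, 5.0), 90.0) [(202, np.int64(309), np.int64(313)), (206, np.int64(309), np.int64(313)), (210, np.int64(309), np.int64(313)), (214, np.int64(308), np.int64(312)), (218, np.int64(308), np.int64(312))]
(array([0.51666887, 0.26904803, 0.23063385]), np.float64(-2.884596611893099))
```

>>> play_rows(motion=[[-0.004,0.008,0.03,0.001,70],[0,0,0.05,0,70],[0,0,0,0,70],[0,0,0,0,70]])

```text
time: 3.45
tool_pos: [0.5201, 0.2758, 0.1524]
tcp_rot: [-0.386, 3.117, 0.0]
wrist_force: [0.8, 0.3, 0.7]
width: 0.819
```

```bash
python3 - <<'E'
from h import *
print(cur(),read_state()['width'])
plan([.5186,.2778,.080],-2.89,3,70)
E
```

```text
(array([0.52008449, 0.27584458, 0.15242949]), np.float64(-2.8949472231979865)) 0.8192973629223456
[[0.0, 0.001, 0.024, -0.0003, 70.0], [0.0, 0.001, 0.024, -0.0002, 70.0], [0.001, 0.0, 0.024, -0.0003, 70.0]]
end [0.5186 0.2775 0.0804] -2.8899
```

>>> play_rows(motion=[[0,0.001,0.024,0,70],[0,0.001,0.024,0,60],[0.001,0,0.024,0,50],[0,0,0,0,38],[0,0,0,0,38]], squeeze=40)

```text
time: 4.08
tool_pos: [0.5195, 0.2787, 0.0816]
tcp_rot: [-0.388, 3.114, 0.001]
wrist_force: [0.2, 0.4, -1.0]
width: 0.444
```

>>> play_rows(motion=[[0,0,0,0,37],[0,0,0,0,37],[0,0,0,0,37]])

```text
time: 4.45
tool_pos: [0.5181, 0.2784, 0.0797]
tcp_rot: [-0.389, 3.117, 0.0]
wrist_force: [0.3, 0.6, -1.4]
width: 0.435
```

```bash
python3 - <<'E'
from h import *
s=read_state();print(cur(),s['width']*85.4,s['wrist_force'],s['torque'])
save('wrist','w3',crop=(160,120,440,330),scale=2.8)
E
```

```text
(array([0.51805007, 0.27842517, 0.07973541]), np.float64(-2.8934093413067687)) 37.153906331053236 [ 0.34544755  0.55214126 -1.41787562] [-0.0157481  -0.0362442  -0.00552179]
```

View pics/w3.png

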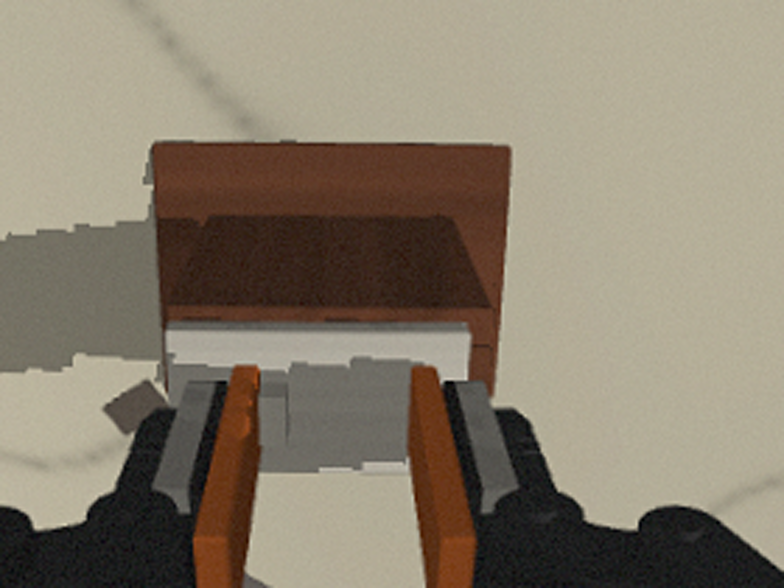

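>>> play_rows(motion=[[0,0,-0.02,0,37],[0,0,-0.03,0,37],[0,0,-0.03,0,37],[0,0,-0.01,0,37],[0,0,0,0,37]])

```text
time: 5.12
tool_pos: [0.5185, 0.2786, 0.1706]
tcp_rot: [-0.389, 3.115, 0.001]
wrist_force: [1.1, -0.2, -1.7]
width: 0.433
```

```bash
python3 - <<'E'
from h import *
p,a=cur(); print(p,a,read_state()['width']*85.4)
plan([.560,-.038,.170],2.94,8,37,start=(p,a+2*np.pi))
E
```

```text
[0.51845261 0.27862604 0.17061771] -2.893434165033584 36.98399239519526
[[0.005, -0.04, 0.0, 0.0089, 37.0], [0.002, -0.04, 0.0, 0.009, 37.0], [0.0, -0.04, 0.0, 0.0089, 37.0], [-0.002, -0.04, 0.0, 0.009, 37.0], [-0.004, -0.04, 0.0, 0.0089, 37.0]]
[[-0.006, -0.039, 0.0, 0.009, 37.0], [-0.009, -0.039, 0.0, 0.0089, 37.0], [-0.011, -0.038, 0.001, 0.009, 37.0]]
end [ 0.5602 -0.0383  0.1696] 2.9399
```

>>> play_rows(motion=[[0.005,-0.03,0,0.009,37],[0.002,-0.04,0,0.009,37],[0,-0.04,0,0.009,37],[-0.002,-0.045,0,0.009,37],[-0.004,-0.045,0,0.009,37]])

```text
time: 5.75
tool_pos: [0.5407, 0.0777, 0.1675]
tcp_rot: [-0.057, -3.138, 0.001]
wrist_force: [0.8, -0.1, -0.5]
width: 0.436
```

>>> play_rows(motion=[[-0.006,-0.045,0,0.009,37],[-0.009,-0.039,0,0.009,37],[-0.011,-0.032,0,0.009,37],[0,0,0,0,37],[0,0,0,0,37]])

```text
time: 6.38
tool_pos: [0.5569, -0.0387, 0.1679]
tcp_rot: [-0.32, -3.123, -0.001]
wrist_force: [-0.6, 0.3, -1.3]
width: 0.435
```

```bash
python3 - <<'E'
from h import *
print(cur(),read_state()['time'])
save('wrist','w4',crop=(200,120,400,270),scale=4)
print(cur())
E
```

```text
(array([ 0.55693677, -0.03865036,  0.16791735]), np.float64(2.9373141310361515)) 6.375
(array([ 0.55706925, -0.03823267,  0.16818201]), np.float64(2.9380344350301613))
```

View pics/w4.png

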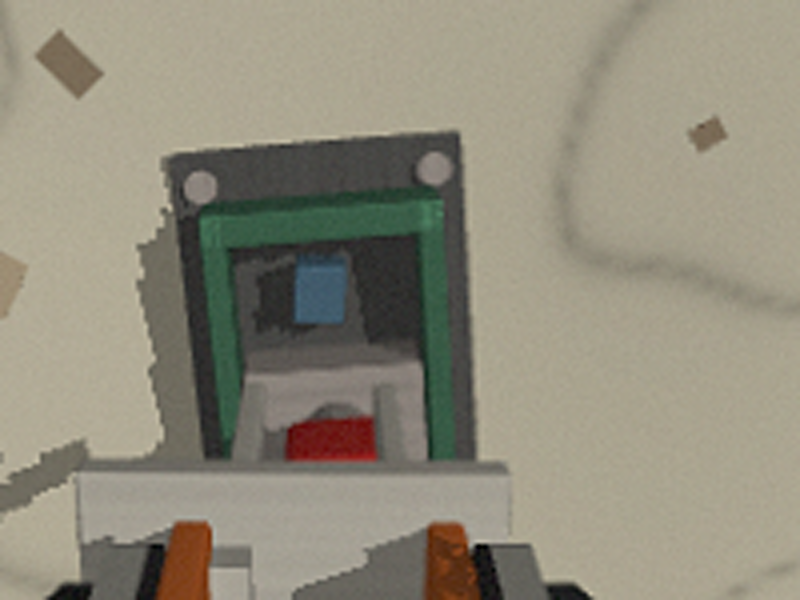

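```bash
python3 - <<'E'
from h import *
from scipy.optimize import minimize
_,_,im=load('w4'); i=im.astype(int)
m=((i[:,:,2]-i[:,:,0])>35); m[:180]=m[:180]; 
n,l,st,ce=cv2.connectedComponentsWithStats(m.astype(np.uint8))
k=[k for k in range(1,n) if st[k,0]>260 and st[k,0]<300 and st[k,1]>175 and st[k,1]<200]; print([st[j].tolist() for j in k])
k=max(k,key=lambda j:st[j,4]); M=(l==k).astype(np.uint8); M=M[150:230,250:320]
def mask(p):
    x,y,a=p; c,s=np.cos(a),np.sin(a)
    pts=np.array([w2px('w4',[x+c*u-s*v,y+s*u+c*v,z]) for u in(-.007,.007) for v in(-.006,.006) for z in (.004,.016)])
    h=cv2.convexHull(((pts-[250,150]+.5)*16*16-8*16).astype(np.float32).round().astype(np.int32))
    big=np.zeros((80*16,70*16),np.uint8); cv2.fillConvexPoly(big,(h/16).round().astype(np.int32),1)
    return cv2.resize(big.astype(np.float32),(70,80),interpolation=cv2.INTER_AREA)
f=lambda p:np.abs(mask([p[0]/1e3,p[1]/1e3,p[2]/20])-M).sum()
best=None
for a0 in (-.1,-.2,-.3,-.4):
    r=minimize(f,[559,-38,a0*20],method='Nelder-Mead',options=dict(initial_simplex=[[559,-38,a0*20],[563,-38,a0*20],[559,-34,a0*20],[559,-38,a0*20+2]]))
    print(r.x[:2],r.x[2]/20,r.fun,M.sum())
P=lambda u,v,z:np.round(px2w('w4',200+u/4,120+v/4,z),4)
print('top face +x edge',P(294,324,.016),P(345,325,.016),'screws',P(200,187,.005),P(434,168,.005))
print('wall inner rear',P(232,248,.022),P(418,235,.022),'outer',P(200,215,.022),P(442,195,.022))
print(cur())
E
```

```text
[[274, 186, 12, 14, 162]]
[561.21510095 -38.45857446] -0.16906306262860085 59.65234375 162
[559.99596392 -38.2616722 ] -0.18768462646372744 59.7265625 162
[559.78385417 -38.39322917] -0.2382161458333333 59.90234375 162
[559.9154035 -38.3395051] -0.23966376962551758 59.8203125 162
top face +x edge [ 0.5654 -0.0457  0.016 ] [ 0.5681 -0.034   0.016 ] screws [ 0.5305 -0.0616  0.005 ] [ 0.5373 -0.0059  0.005 ]
wall inner rear [ 0.5431 -0.0554  0.022 ] [ 0.5487 -0.0132  0.022 ] outer [ 0.534  -0.0608  0.022 ] [ 0.5406 -0.0061  0.022 ]
(array([ 0.55706925, -0.03823267,  0.16818201]), np.float64(2.9380344350301613))
```

>>> play_rows(motion=[[-0.0025,0.0,0.02,0.0037,38],[0,0,0.03,0,38],[0,0,0,0,39],[0,0,0,0,39]])

```text
time: 6.92
tool_pos: [0.5603, -0.039, 0.1191]
tcp_rot: [-0.356, -3.121, -0.0]
wrist_force: [0.6, 0.2, -1.0]
width: 0.454
```

```bash
python3 - <<'E'
from h import *
print(cur(),read_state()['width']*85.4)
plan([.5595,-.0384,.083],2.915,2,39,dec=4)
E
```

```text
(array([ 0.56034337, -0.03900435,  0.11911866]), np.float64(2.9146365653065844)) 38.73383951208358
[[0.0005, 0.0002, 0.0181, -0.0, 39.0], [0.0005, 0.0002, 0.018, -0.0001, 39.0]]
end [ 0.5595 -0.0384  0.083 ] 2.9153
```

>>> play_rows(motion=[[0.0005,0.0002,0.02,0,39],[0.0005,0.0002,0.014,0,39],[0,0,0.0015,0,39],[0,0,0,0,39]])

```text
time: 7.42
tool_pos: [0.5599, -0.0389, 0.0842]
tcp_rot: [0.357, 3.121, 0.0]
wrist_force: [0.2, -0.5, -1.7]
width: 0.46
```

```bash
python3 - <<'E'
from h import *
s=read_state();print(cur(),s['width']*85.4,s['wrist_force'])
save('wrist','w5',crop=(200,90,400,240),scale=4)
print(cur())
E
```

```text
(array([ 0.55986247, -0.03891474,  0.0842467 ]), np.float64(2.914088260992499)) 39.25692683648753 [ 0.15787962 -0.54470844 -1.72746084]
(array([ 0.56011513, -0.03895369,  0.08451532]), np.float64(2.9141247210539727))
```

View pics/w5.png

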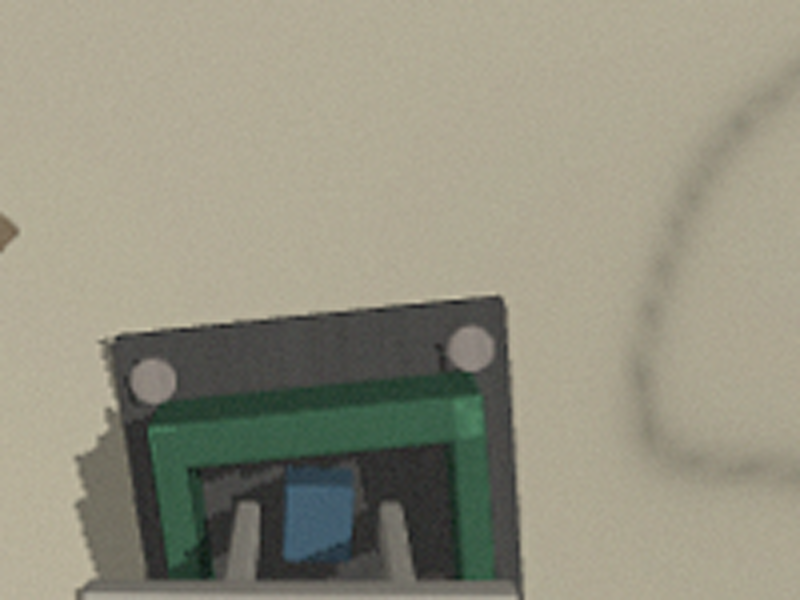

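>>> play_rows(motion=[[0,0,0.001,0,33],[0,0,0,0,28],[0,0,0,0,25],[0,0,0,0,25],[0,0,0,0,25]], squeeze=40)

```text
time: 8.1
tool_pos: [0.5601, -0.039, 0.0836]
tcp_rot: [0.357, 3.12, -0.0]
wrist_force: [-1.5, 0.1, 5.8]
width: 0.331
```

>>> play_rows(motion=[[0,0,-0.01,0,25],[0,0,-0.03,0,25],[0,0,-0.03,0,25],[0,0,-0.02,0,25],[0,0,0,0,25]])

```text
time: 8.72
tool_pos: [0.5607, -0.039, 0.1746]
tcp_rot: [0.356, 3.118, 0.0]
wrist_force: [0.5, -0.5, -1.7]
width: 0.33
```

```bash
python3 - <<'E'
from h import *
s=read_state();print(cur(),s['width']*85.4,s['wrist_force'],s['time'])
save('side','s5',crop=(240,180,400,300),scale=4)
plan([.532,-.236,.175],2.60,5,25)
E
```

```text
(array([ 0.56073828, -0.03899964,  0.17464856]), np.float64(2.9140849396111648)) 28.190400423221156 [ 0.4528108  -0.48555816 -1.73670539] 8.725
[[-0.003, -0.04, -0.0, 0.01, 25.0], [-0.006, -0.039, -0.0, 0.01, 25.0], [-0.009, -0.039, -0.001, 0.01, 25.0], [-0.011, -0.038, -0.0, 0.01, 25.0], [-0.013, -0.038, -0.001, 0.01, 25.0]]
end [ 0.5319 -0.2362  0.175 ] 2.6
```

View pics/s5.png

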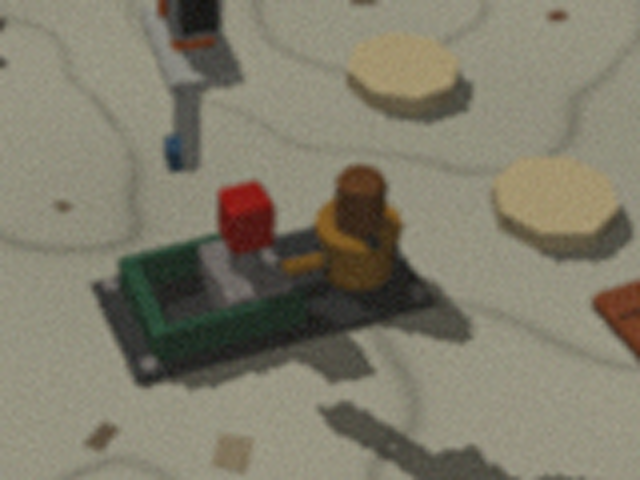

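```bash
python3 - <<'E'
from h import *
plan([.531,-.237,.150],2.914,5,25)
E
```

```text
[[-0.003, -0.04, 0.005, 0.0, 25.0], [-0.003, -0.04, 0.005, 0.0, 25.0], [-0.004, -0.04, 0.004, 0.0, 25.0], [-0.003, -0.04, 0.005, 0.0, 25.0], [-0.004, -0.039, 0.004, 0.0, 25.0]]
end [ 0.5314 -0.2366  0.15  ] 2.9141
```

>>> play_rows(motion=[[-0.002,-0.025,0,0,25],[-0.004,-0.05,0.003,0,25],[-0.004,-0.05,0.006,0,25],[-0.004,-0.05,0.01,0,25],[-0.003,-0.024,0.006,0,25]])

```text
time: 9.4
tool_pos: [0.529, -0.2383, 0.145]
tcp_rot: [-0.359, -3.117, -0.002]
wrist_force: [-0.2, 0.4, -1.2]
width: 0.326
```

>>> play_rows(motion=[[0,0,0,0,25],[0,0,0.03,0,25],[0,0,0.03,0,25],[0,0,0,0,25]])

```text
time: 9.9
tool_pos: [0.5283, -0.2341, 0.0842]
tcp_rot: [-0.355, -3.114, -0.005]
wrist_force: [-1.1, 0.7, -0.4]
width: 0.326
```

```bash
python3 - <<'E'
from h import *
s=read_state();print(cur(),s['width']*85.4,s['wrist_force'],s['time'])
E
```

```text
(array([ 0.52834539, -0.23408834,  0.0842296 ]), np.float64(2.914905198620109)) 27.873996259617805 [-1.05460077  0.66069552 -0.41348676] 9.9
```

>>> play_rows(motion=[[0,0,-0.004,0,25],[0,0,0,0,30],[0,0,0,0,36],[0,0,0,0,39],[0,0,0,0,39]])

```text
time: 10.52
tool_pos: [0.5312, -0.2367, 0.092]
tcp_rot: [0.357, 3.121, -0.0]
wrist_force: [0.2, -0.1, -0.2]
width: 0.458
```

>>> play_rows(motion=[[0,0,-0.01,0,39],[0,0,-0.04,0,39],[0,0,-0.04,0,38],[0,0,-0.01,0,38],[0,0,0,0,38]])

```text
time: 11.15
tool_pos: [0.5315, -0.2368, 0.1926]
tcp_rot: [0.356, 3.12, -0.001]
wrist_force: [0.2, -0.9, -1.1]
width: 0.446
```

```bash
python3 - <<'E'
from h import *
s=read_state();print(cur(),s['width']*85.4,s['wrist_force'],s['time'])
save('wrist','w6',scale=1.4)
E
```

```text
(array([ 0.5315395 , -0.23678963,  0.19255591]), np.float64(2.9141013582876854)) 38.061879797572544 [ 0.24694585 -0.85742028 -1.07287218] 11.15
```

View pics/w6.png

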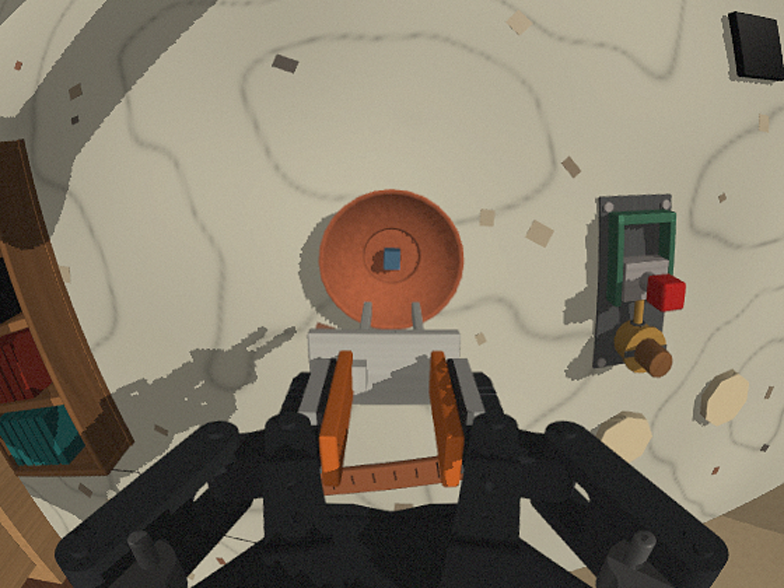

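```bash
python3 - <<'E'
from h import *
plan([.5181,.2784,.180],-2.8934+2*np.pi,12,38,start=cur())
E
```

```text
[[0.011, 0.042, 0.001, -0.0063, 38.0], [0.009, 0.042, 0.001, -0.0063, 38.0], [0.007, 0.042, 0.001, -0.0063, 38.0], [0.006, 0.043, 0.001, -0.0063, 38.0], [0.004, 0.043, 0.001, -0.0063, 38.0]]
[[0.002, 0.043, 0.001, -0.0063, 38.0], [0.001, 0.043, 0.001, -0.0063, 38.0], [-0.001, 0.043, 0.001, -0.0063, 38.0], [-0.003, 0.042, 0.001, -0.0063, 38.0], [-0.004, 0.043, 0.001, -0.0063, 38.0]]
[[-0.006, 0.042, 0.001, -0.0064, 38.0], [-0.008, 0.042, 0.0, -0.0063, 38.0]]
end [0.5178 0.2785 0.18  ] 3.3896
```

>>> play_rows(motion=[[0.011,0.042,0.001,-0.0063,37],[0.009,0.042,0.001,-0.0063,37],[0.007,0.042,0.001,-0.0063,37],[0.006,0.043,0.001,-0.0063,37],[0.004,0.043,0.001,-0.0063,37]])

```text
time: 11.82
tool_pos: [0.5241, -0.0197, 0.1842]
tcp_rot: [-0.045, -3.137, -0.001]
wrist_force: [0.7, -0.1, -1.0]
width: 0.438
```

>>> play_rows(motion=[[0.002,0.043,0.001,-0.0063,37],[0.001,0.043,0.001,-0.0063,37],[-0.001,0.043,0.001,-0.0063,37],[-0.003,0.042,0.001,-0.0063,37],[-0.004,0.043,0.001,-0.0063,37]])

```text
time: 12.45
tool_pos: [0.5186, 0.194, 0.1791]
tcp_rot: [0.266, -3.126, 0.002]
wrist_force: [0.7, 0.4, -1.2]
width: 0.434
```

>>> play_rows(motion=[[-0.006,0.042,0.001,-0.0064,37],[-0.008,0.042,0,-0.0063,37],[0,0,0,0,37],[0,0,0,0,37],[0,0,0,0,37]])

```text
time: 13.08
tool_pos: [0.5179, 0.277, 0.1798]
tcp_rot: [0.387, -3.116, 0.001]
wrist_force: [0.2, -0.3, -1.2]
width: 0.435
```

```bash
python3 - <<'E'
from h import *
print(cur(),read_state()['time'])
save('wrist','w7',crop=(160,120,440,330),scale=2.8)
plan([.5181,.2784,.150],-2.8934,1,37,dec=4)
E
```

```text
(array([0.51785971, 0.27703183, 0.17981127]), np.float64(-2.8946375315577377)) 13.075
[[-0.0003, 0.0013, 0.0302, -0.0002, 37.0]]
end [0.5181 0.2784 0.15  ] -2.8936
```

View pics/w7.png

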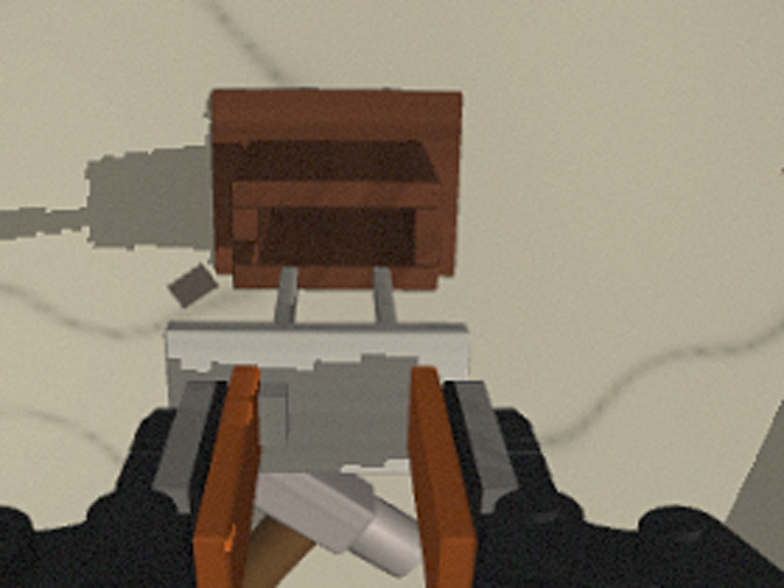

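>>> play_rows(motion=[[-0.0003,0.0013,0.02,0,37],[0,0,0.01,0,37],[0,0,0,0,37],[0,0,0,0,37]])

```text
time: 13.62
tool_pos: [0.5183, 0.2796, 0.1507]
tcp_rot: [0.389, -3.117, 0.0]
wrist_force: [0.3, 0.2, -1.5]
width: 0.436
```

```bash
python3 - <<'E'
from h import *
print(cur())
plan([.5181,.2784,.081],-2.8934,4,37,dec=4)
E
```

```text
(array([0.51830939, 0.27961496, 0.15067741]), np.float64(-2.893506255236783))
[[0.0001, -0.0003, 0.0174, -0.0, 37.0], [0.0001, -0.0003, 0.0174, -0.0, 37.0], [0.0002, -0.0003, 0.0174, -0.0, 37.0], [0.0001, -0.0002, 0.0175, -0.0, 37.0]]
end [0.5181 0.2784 0.081 ] -2.8935
```

>>> play_rows(motion=[[0.0002,-0.0006,0.012,0,37],[0.0002,-0.0005,0.018,0,37],[0,0,0.02,0,37],[0,0,0.019,0,37],[0,0,0,0,37]])

```text
time: 14.25
tool_pos: [0.5166, 0.2778, 0.0792]
tcp_rot: [0.388, -3.113, 0.002]
wrist_force: [-0.0, -0.6, -1.1]
width: 0.434
```

>>> play_rows(motion=[[0,0,0,0,37]])

```text
time: 14.38
tool_pos: [0.5181, 0.2784, 0.0816]
tcp_rot: [0.389, -3.117, 0.0]
wrist_force: [0.2, 0.0, -0.2]
width: 0.437
```

>>> play_rows(motion=[[0,0,0.001,0,40],[0,0,0,0,44],[0,0,0,0,55],[0,0,0,0,66],[0,0,0,0,66]])

```text
time: 15.0
tool_pos: [0.5183, 0.2786, 0.081]
tcp_rot: [-0.389, 3.117, 0.0]
wrist_force: [0.5, 0.2, 0.9]
width: 0.778
```

>>> play_rows(motion=[[0,0,-0.02,0,66],[0,0,-0.05,0,66],[0,0,-0.04,0,66],[0,0,0,0,66],[0,0,0,0,66]])

```text
time: 15.62
tool_pos: [0.5182, 0.2785, 0.1917]
tcp_rot: [-0.389, 3.116, 0.001]
wrist_force: [0.5, -0.1, -0.2]
width: 0.773
```

```bash
python3 - <<'E'
from h import *
s=read_state();print(cur(),s['time'],s['width']*85.4)
save('wrist','w8',scale=1.4)
plan([.587,-.041,.15],np.pi-.115,8,60,start=(cur()[0],cur()[1]+2*np.pi))
E
```

```text
(array([0.51823525, 0.27853487, 0.19168709]), np.float64(-2.893432184661526)) 15.625 66.00784873013674
[[0.001, -0.041, 0.005, 0.0072, 60.0], [-0.0, -0.041, 0.005, 0.0072, 60.0], [-0.002, -0.041, 0.005, 0.0072, 60.0], [-0.004, -0.041, 0.005, 0.0072, 60.0], [-0.006, -0.04, 0.005, 0.0073, 60.0]]
[[-0.008, -0.04, 0.005, 0.0072, 60.0], [-0.01, -0.039, 0.005, 0.0073, 60.0], [-0.011, -0.039, 0.005, 0.0072, 60.0]]
end [ 0.5868 -0.0406  0.1504] 3.0266
```

View pics/w8.png

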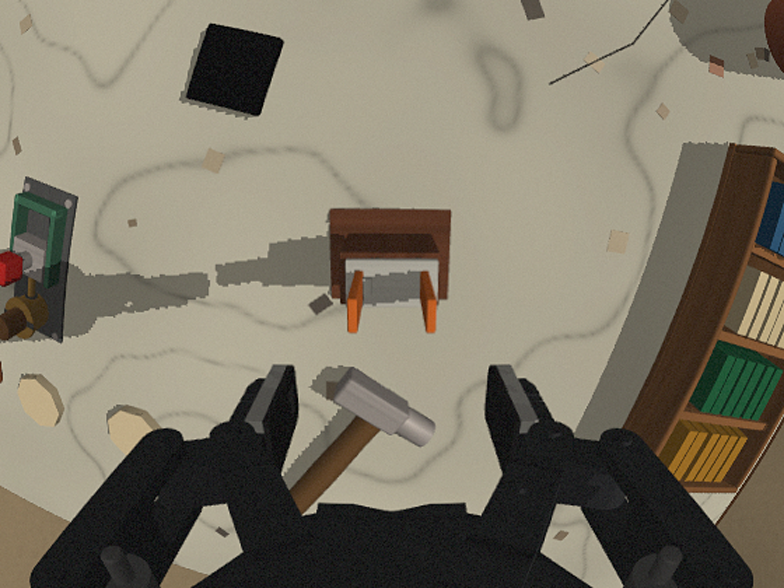

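>>> play_rows(motion=[[0.001,-0.03,0.005,0.0072,60],[0,-0.041,0.005,0.0072,60],[-0.002,-0.044,0.005,0.0072,60],[-0.004,-0.046,0.005,0.0072,60],[-0.006,-0.046,0.005,0.0073,60]])

```text
time: 16.3
tool_pos: [0.5587, 0.0737, 0.1638]
tcp_rot: [0.032, -3.138, 0.0]
wrist_force: [0.1, 0.8, 0.0]
width: 0.703
```

>>> play_rows(motion=[[-0.008,-0.043,0.005,0.0072,60],[-0.01,-0.039,0.005,0.0073,60],[-0.011,-0.033,0.005,0.0072,60],[0,0,0,0,55],[0,0,0,0,55]])

```text
time: 16.92
tool_pos: [0.5855, -0.0402, 0.1494]
tcp_rot: [-0.181, -3.134, -0.001]
wrist_force: [0.1, 0.1, 0.1]
width: 0.644
```

```bash
python3 - <<'E'
from h import *
s=read_state();print(cur(),s['time'],s['width']*85.4)
save('wrist','w9',scale=1.4)
_,_,im=load('w9'); i=im.astype(int)
m=((i[:,:,0]-i[:,:,1])>100); n,l,st,ce=cv2.connectedComponentsWithStats(m.astype(np.uint8)); print(st[1:][st[1:,4]>50].tolist())
print('pred',[w2px('w9',[.588+a*.994+b*.115,-.0408-.115*a+b*.994,.066]).round(1).tolist() for a in(-.011,.011) for b in (-.011,.011)])
plan([.588,-.0408,.036],np.pi-.115,4,50,dec=4)
E
```

```text
(array([ 0.58551144, -0.04024118,  0.14944913]), np.float64(3.026377123009929)) 16.925 54.972637470624505
[[266, 207, 28, 27, 682]]
pred [[263.6, 204.0], [293.7, 204.0], [264.0, 232.0], [293.3, 232.0]]
[[-0.0006, -0.0002, 0.0285, 0.0, 50.0], [-0.0006, -0.0002, 0.0285, 0.0, 50.0], [-0.0006, -0.0001, 0.0284, 0.0, 50.0], [-0.0006, -0.0002, 0.0285, 0.0001, 50.0]]
end [ 0.588  -0.0408  0.036 ] 3.0265
```

View pics/w9.png

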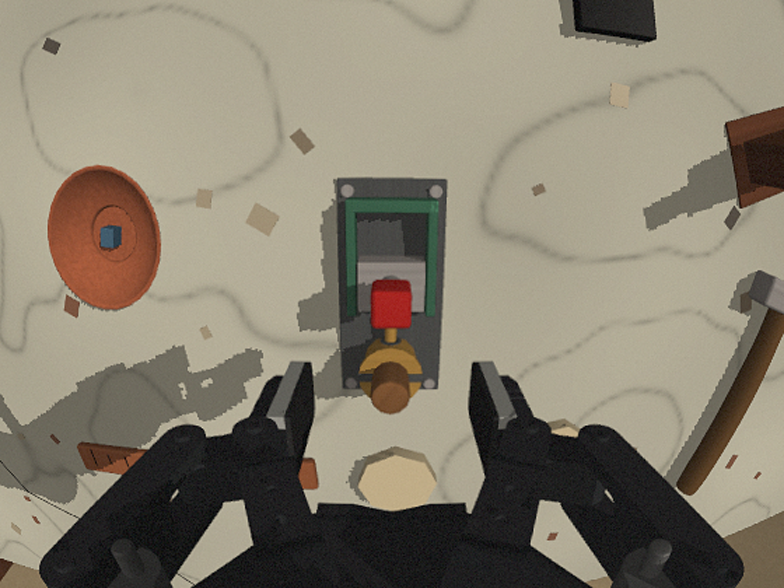

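>>> play_rows(motion=[[-0.0006,0.0003,0.028,0,50],[-0.0006,0.0003,0.04,0,50],[-0.0006,0,0.035,0,48],[-0.0006,0,0.009,0,48],[0,0,0,0,45]])

```text
time: 17.6
tool_pos: [0.5888, -0.0395, 0.0387]
tcp_rot: [-0.179, -3.136, -0.0]
wrist_force: [-0.6, 0.2, 0.7]
width: 0.526
```

>>> play_rows(motion=[[0,0,0,0,20],[0,0,0,0,18],[0,0,0,0,18],[0,0,0,0,18],[0,0,0,0,18]], squeeze=80)

```text
time: 18.23
tool_pos: [0.5906, -0.041, 0.0411]
tcp_rot: [0.181, 3.133, -0.001]
wrist_force: [-1.7, -2.8, 7.5]
width: 0.243
```

```bash
python3 - <<'E'
from h import *
s=read_state();print(cur(),s['time'],s['width']*85.4,s['wrist_force'])
E
```

```text
(array([ 0.5906062 , -0.04101834,  0.04113375]), np.float64(3.0259794858900126)) 18.225 20.77581754848011 [-1.65648385 -2.8061825   7.52347244]
```

>>> play_rows(motion=[[0.005,0,0,0,18],[0.006,0,0,0,18],[0.006,0,0,0,18],[0.004,0,0,0,18],[0,0,0,0,18]])

```text
time: 18.85
tool_pos: [0.5727, -0.0388, 0.0412]
tcp_rot: [0.181, 3.126, -0.001]
wrist_force: [8.8, -3.8, -0.6]
width: 0.24
```

```bash
python3 - <<'E'
from h import *
s=read_state();print(cur(),s['time'],s['width']*85.4,s['wrist_force'])
E
```

```text
(array([ 0.5726618 , -0.03877254,  0.04117816]), np.float64(3.0260677760260646)) 18.85 20.4775188776956 [ 8.78029115 -3.77629601 -0.58266143]
```

>>> play_rows(motion=[[0.004,0,0,0,18],[0.003,0,0,0,18],[0,0,0,0,18],[0,0,0,0,18],[0,0,0,0,18]])

```text
time: 19.48
tool_pos: [0.5666, -0.038, 0.0412]
tcp_rot: [0.181, 3.125, -0.001]
wrist_force: [9.5, -3.7, -2.7]
width: 0.244
```

```bash
python3 - <<'E'
from h import *
s=read_state();print(cur(),s['time'],s['width']*85.4,s['wrist_force'])
save('side','s9',crop=(240,180,400,300),scale=4)
E
```

```text
(array([ 0.56662206, -0.03804034,  0.04117746]), np.float64(3.0259373940822893)) 19.475 20.833415748767678 [ 9.49301638 -3.73056872 -2.72127176]
```

>>> play_rows(motion=[[0.002,0,0,0,18],[0,0,0,0,18],[0,0,0,0,18]])

```text
time: 19.9
tool_pos: [0.5665, -0.038, 0.0412]
tcp_rot: [0.181, 3.121, -0.001]
wrist_force: [17.0, -4.6, -7.9]
width: 0.242
```

```bash
python3 - <<'E'
from h import *
s=read_state();print(cur(),s['time'],s['width']*85.4,s['wrist_force'])
save('side','s10'); save('top','t10')
for a,b in (('side0','s10'),('top0','t10')):
  for f in (a,b):
    _,_,im=load(f); i=im.astype(int); m=((i[:,:,0]-i[:,:,1])>90)&((i[:,:,0]-i[:,:,2])>90)
    n,l,st,ce=cv2.connectedComponentsWithStats(m.astype(np.uint8)); print(f,[x.tolist() for x in st[1:] if x[4]>8])
  for d in (0,.02,.024):
    print(d,np.round([w2px(b,[.588-.993*d+.994*u+.115*v,-.0408+.115*d-.115*u+.994*v,z]) for u in(-.011,.011) for v in(-.011,.011) for z in (.04,.066)],0).astype(int).min(0),np.round([w2px(b,[.588-.993*d+.994*u+.115*v,-.0408+.115*d-.115*u+.994*v,z]) for u in(-.011,.011) for v in(-.011,.011) for z in (.04,.066)],0).astype(int).max(0))
# blue chip / dish in top view
_,_,im=load('t10'); i=im.astype(int); m=((i[:,:,2]-i[:,:,0])>25); m[:200]=0
n,l,st,ce=cv2.connectedComponentsWithStats(m.astype(np.uint8))
for k in range(1,n):
  if st[k,4]>8 and 340<ce[k][0]<420: print('chip',px2w('t10',*ce[k],.012),st[k,4])
E
```

```text
(array([ 0.5665209 , -0.03801563,  0.04122111]), np.float64(3.0259726179406643)) 19.9 20.6485987811356 [16.96432901 -4.60274421 -7.90767311]
side0 [[296, 227, 11, 7, 51]]
s10 []
0 [292 223] [308 244]
0.02 [282 226] [297 247]
0.024 [280 226] [295 248]
top0 []
t10 []
0 [284 215] [295 227]
0.02 [283 224] [295 236]
0.024 [283 226] [294 238]
chip [ 0.53240636 -0.23818731  0.012     ] 24
```

```bash
python3 -c "
from h import *
s=read_state();print(s['time'],s['wrist_force']);print(finish_job())"
```

```text
20.0 [16.04525932 -4.86704767 -8.64242912]
the job is handed in; nothing more can be done
None
```

I did every step and handed the job in at about 20 s of the 51 s allowed. No verdict was reported.

**What I did:** I took the tongs from the stand, picked the chip out of the channel and put it in the dish. I put the tongs back in their stand. Then I gripped the red knob at 80 N and pulled the bolt back, still holding it when I handed in.

**Last checks:**
- **Chip:** the last top view puts it at (0.532, -0.238), within 2 mm of my estimate of the dish centre.
- **Tongs:** the wrist view after letting go showed them upright and seated in the stand, about 3 mm to one side.
- **Bolt:** the knob moved about 24 mm along the lock's -x. A further 2 mm pull moved it no more, and the wrist's x-force rose from 9.5 to 17 N, so I take it to be at its stop.

**Not confirmed:**
- **Bolt:** I have no picture of the drawn bolt. The viewer's limit of 12 pictures was used up, and my colour check found no red knob in the side or top views, perhaps because the gripper hides it. The draw rests on arm travel and force only.
- **Knob grip:** closing on the knob pushed the fingers up a few millimetres with about 7.5 N. The grip stayed at 20–21 mm through the pull.
- **Bystanders:** I did not measure the tiles, hammer or rule at the end. The arm never went down near them.

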